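# Hook the card press's return spring onto its post with the spring puller

## Robot

A 6-joint arm with a two-finger parallel gripper is mounted at the origin on the work surface. World frame = base frame: x ahead of the robot, y to its left, z up, the work surface at z = 0. Lengths are in mm, angles in rad, forces in N, time in s.
With the tool pointing down it reaches from about 275 to 825 mm from the base axis. Payload 5.2 kg.
Tool frame: the origin (TCP) lies on the centre line of the jaws, within the pads' length; the fingertips stand 25 mm ahead of it and the grasp point (between the pads) lies 6 mm ahead of it; z points along the fingers, y is the line along which they close (so a half turn about z gives the same grasp; the last joint's range is limited). The gripper opens to 93 mm and grips with 3 to 60 N. Pads are 15 mm wide; open, the fingers measure 128 mm over their backs; the gripper's body (75 mm by 188 mm) begins 65 mm behind the grasp point.
Start: joints at [-1.432, 0.259, 1.535, -0, 1.348, -0.203], TCP at [184.372, -518.182, 243.653] pointing down, gripper open.
Joint ranges: [-3.14, 3.14], [-0.91, 2.08], [0.19, 2.58], [-1.22, 4.36], [0.22, 2.71], [-3.12, 3.12]. Speed limits (rad/s): [2.57, 2.57, 3.14, 3.14, 3.14, 3.14].

## Interface

Orientations are given as [roll, pitch, yaw] about the fixed x, y, z axes, in that order (R = Rz(yaw) Ry(pitch) Rx(roll)).
In Python, from rig import state, grab_frame, finish_job gives the robot as it stands. The module is installed in compiled form; this text tells all that it offers.
- The arm moves only by the shell command python3 -m inch 'ROWS' [FORCE]. ROWS is one flat JSON list of numbers that holds 1 to 5 rows one after another, with no inner brackets; each row has 5 numbers: the finger opening in mm, then dx, dy, dz in m, then a turn about the tool's z in units of 0.1 rad; each row shifts and turns the commanded pose from where the row before left it, along the tool's axes as they then stand; what a row does not reach is not made up. A row lasts 1/12 s, in which the tool goes at most 41.7 mm and 0.125 rad, less where a joint would pass 70% of its speed; a pose out of reach is approached as far as the arm can. The fingers move at their own pace and stop on an object; FORCE is the grip in N (left out, the last holds). Time passes only in rows, so rows that do not move let the fingers close. It prints the time, the measured TCP pose, the force, the opening and the grip force at its end. Input that does not fit is refused with a message, and nothing moves.
- state(): the state, without advancing time (a new reading comes with each control period).
- grab_frame(name): name is "side" or "top" or "wrist"; returns a dict with "img" (480x640x3 uint8, red, green, blue), "vfov" (degrees; the focal length in pixels is half the picture's height over the tangent of half this angle, whatever the lens; pixels are square), "cx", "cy" (the principal point, pixels), "eye" and "attitude" of the camera in the world; the wrist camera has in their place "hand_eye" (4x4, takes a point from camera to tool coordinates, whose origin is the TCP and whose axes are the flange's). Camera axes: x right, y down, z forward; pixel columns grow to the right and rows downward; lengths in mm; the calibration is good to about 2 mm. A picture is of the moment at which its call begins: read the wrist's pose just before it. There is no depth.
- finish_job(): hands the job in; it is judged then, once.
The state is a dict: "t": time; "qpos": joint angles; "joint_velocities": joint speeds; "tau": joint torques, N m; "tool_pos": TCP position; "orientation": TCP orientation; "ft_force": force on the tool from outside, world axes, zero at the start; "torque": the same for the moment, N m; "finger_gap": finger opening in mm; "gripper_force": force on a finger pad.
Only numpy, scipy, OpenCV 4.12 (cv2) and the standard library are available. Lean on these libraries where they do the work, as an engineer would, in place of code of your own. Each camera call takes 0.05 s, during which the arm holds its last target. There are 200 camera calls.

## Task

The return spring of the card press has come off: take the spring puller from its wooden block, put its pin down through the eye at the spring's loose end, stretch the spring just past the anchor post, swing it round and ease it back so that its open hook holds the post. Keep your fingers off the spring, go gently with never more than light force, do not overstretch it or let it snap, then put the puller back upright in its block, fully down. Leave everything else on the table where it is.

Things in the scene. Friction and masses are not known exactly. Their poses are not given: they have to be found in the camera images.
- press: Card press, fixed: grey base plate 310 x 135 x 14 mm with a column 132 mm high and a lever (to 0.27 m) at one end. Origin on the table under the bolt on which the spring turns; x points from that bolt to the anchor post, z up. Plate from x = -120 to 190 mm, y = -85 to 50 mm; column from x = -121 to -59 mm, the lever leaning up and away from the post.
- anchor: Anchor bracket: dark steel plate 46 x 66 mm on the press, top at 18 mm. Origin: 120 mm from the bolt along the press's x (same axes), the middle of its slanting slot. The anchor post, a bare steel pin of 8 mm diameter (12 mm head, top 50 mm above the table), is clamped anywhere within 20 mm of the middle along the slot, which runs 1.3 rad counter-clockwise from x: find it by feel or sight.
- spring_pivot (a point): Centre of the bolt at the spring's fixed end, 40 mm above the table (bolt head to 51 mm). The spring (coil 16 mm diameter, 15 to 58 mm from the bolt) swings freely and level about it. It pulls with about 2 N at the first mm of stretch and 0.13 N more for each further mm; at most 51 mm of stretch is allowed (hook's centre 143 mm from the bolt).
- spring_hook: Loose end of the return spring, 3.5 mm wire, level at 40 mm; it swings about the bolt and pulls out straight from it, never up or down. Origin: centre of the open hook's round, 92 mm from the bolt when slack; x points from the bolt along the spring, z up. Starts slack, 0.45 to 0.7 rad clockwise (from above) of the press's x. Seated on the post, it pulls it with 4 to 6.5 N.
- hook_point (a point): Free point of the J-shaped hook, at x = -2 mm, y = +7 mm in the hook's frame. The wire runs along y = -7 mm (shank, x = -26 to 0 mm) and round the +x side to this point; 10.5 mm clear; mouth open to the bolt and the +y side. The point clears the post when the hook's centre is 8 mm farther from the bolt than the post (136 mm does for any); then swing counter-clockwise till the shank touches it.
- spring_eye (a point): Centre of the closed round eye at the very end of the spring, lying level, 15 mm beyond the hook's centre along the spring, 40 mm above the table; clear opening 11.5 mm, wire 3.5 mm. Open above, and 20 mm free down to the plate.
- puller: Spring puller, 120 g: black handle 22 x 22 mm, z = 5 to 49 mm, above a steel collar (30 mm diameter, z = 0 to 5 mm); below, a shank of 10 mm diameter to z = -27 mm and a pin of 6 mm diameter to -50 mm, tapered tip. Origin: middle of the collar's underside; z up, x and y square to the handle's sides. Starts upright in the block. It holds best with fingers closing along the pull.
- puller_tip (a point): Tip of the puller's pin, 50 mm below its origin.
- stand: Wooden block, fixed, 64 x 64 x 65 mm, in which the puller stands. Origin under its centre; may stand at either of two places, changed about with the jar.
- stand_hole (a point): Centre of the mouth of the block's hole, 65 mm above the table; hole 16 mm across, 58 mm deep. With the puller fully down its origin is here.
- jar: Bystander: glass jar 60 mm diameter, 85 mm tall, dark lid.
- glue_gun: Bystander: blue glue gun lying on its side, about 135 mm long, 30 mm high.
- pencil_tin: Bystander: open blue tray 90 x 200 x 45 mm.
- tape_roll: Bystander: roll of clear tape, 66 mm diameter, 20 mm high, lying flat.
- screwdriver: Bystander: screwdriver lying on the table.
- eraser: Bystander: white eraser 50 x 22 x 13 mm.
- mug: Bystander: white mug 76 mm diameter, 90 mm tall.

How it is judged (in metres and radians):
On the way, in this order (a step that is already met when the one before it is completed fails the run):
1. the puller is held clear of its block (contact force between the fingers and puller above 1 N and z of puller in the frame of stand_hole above 0.03 m), for 0.2 s.
2. the puller, held in the fingers, stretches the spring so far that the hook's centre is over 119 mm from the bolt (contact force between the fingers and puller above 1 N and contact force between puller and spring_hook above 2 N and horizontal distance between spring_hook and spring_pivot above 0.119 m), for 0.1 s.
3. the hook alone holds the post, the puller out of the eye (contact force between spring_hook and anchor above 2.5 N and horizontal distance between spring_hook and post_c0 below 0.004 m and horizontal distance between spring_hook and spring_pivot above 0.108 m and contact force between puller and spring_hook below 0.2 N and height (world z) of puller_tip above 0.045 m), for 0.2 s.
At the end, for the whole second after the job is handed in: Hook at rest on the post, its centre within 4 mm of the post's axis and over 108 mm from the bolt, bearing on it with over 2.5 N; puller released, at rest in the block's hole, its origin within 8 mm across and 4 mm in height of the hole's mouth, upright within 0.12 rad (contact force between spring_hook and anchor above 2.5 N and horizontal distance between spring_hook and post_c0 below 0.004 m and horizontal distance between spring_hook and spring_pivot above 0.108 m and linear speed of each of spring_hook, puller below 0.02 m/s and horizontal distance between puller and stand_hole below 0.008 m and z of puller in the frame of stand_hole between -0.004 and 0.004 m and angle between puller's own z axis and vertical below 0.12 rad); the robot touches nothing.
It fails at once if the fingers touch the spring (over 0.5 N) (contact force between the fingers and spring_hook above 0.5 N).
It fails at once if the spring is overstretched: the hook's centre over 143 mm from the bolt (horizontal distance between spring_hook and spring_pivot above 0.143 m).
It fails at once if force over 15 N of the hook on the post or bracket, or over 20 N of the puller on the spring or the bracket and post (contact force between spring_hook and anchor above 15 N or contact force between puller and spring_hook above 20 N or contact force between puller and anchor above 20 N).
It fails at once if the spring flies back: its end moves faster than 0.5 m/s (linear speed of spring_hook above 0.5 m/s).
It fails at once if a bystander is moved by over 20 mm (distance of any of jar, glue_gun, pencil_tin, tape_roll, screwdriver, eraser, mug from where it was at the start of the episode above 0.02 m).
It also fails if it takes over 61 s, if anything falls off the work surface, if the arm or the gripper's body presses on something with over 40 N, if the wrist force passes 120 N, or if a joint passes its speed limit or range.

## Working session

There is one attempt and no reset: what is moved stays moved. The work goes in short steps, Python scripts to look and compute and a shell command to move; the robot and the scene stay as the last step left them, time stands still between calls to the robot, and variables do not carry over. Pictures are saved under pics/ and viewed, at most 10 in all, crops included, and the job is handed in when it is done.

```bash
mkdir -p pics
cat > h.py <<'E'
import numpy as np,cv2,pickle
from rig import state,grab_frame
from scipy.spatial.transform import Rotation as R
def snap(n,tag):
    s=state();f=grab_frame(n);f['s']=s
    pickle.dump(f,open(f'pics/{tag}.pkl','wb'));cv2.imwrite(f'pics/{tag}.png',f['img'][:,:,::-1]);return f
def load(tag): return pickle.load(open(f'pics/{tag}.pkl','rb'))
def cam(f):
    if 'eye' in f:
        a=np.array(f['attitude'],float); M=a if a.shape==(3,3) else R.from_euler('xyz',a).as_matrix()
        return np.array(f['eye'],float),M
    s=f['s'];T=np.array(f['hand_eye']);Rt=R.from_euler('xyz',s['orientation']).as_matrix()
    return Rt@T[:3,3]+np.array(s['tool_pos']),Rt@T[:3,:3]
def foc(f): return 240/np.tan(np.radians(f['vfov'])/2)
def pt(f,u,v,z):
    e,M=cam(f);d=M@np.array([(u-f['cx'])/foc(f),(v-f['cy'])/foc(f),1]);return e+d*(z-e[2])/d[2]
def px(f,p):
    e,M=cam(f);c=M.T@(np.array(p)-e);return c[:2]/c[2]*foc(f)+[f['cx'],f['cy']]
def tool(d):
    s=state();return R.from_euler('xyz',s['orientation']).as_matrix().T@np.array(d)
E
python3 - <<'E'
from h import *
for n in ['top','side','wrist']:
    f=snap(n,n+'0');print(n,{k:v for k,v in f.items() if k not in('img','s')})
print(state())
E
```

```text
top {'vfov': 56.6118379643524, 'cx': 315.5507994135727, 'cy': 235.64323329480985, 'eye': array([ 409.98144925,   19.9567432 , 1350.72709098]), 'attitude': array([-3.02193894,  0.00815709, -1.55817696])}
side {'vfov': 48.06559189369863, 'cx': 315.9579007774942, 'cy': 239.50415273355034, 'eye': array([  99.96666857,  663.36730728, 1049.83441942]), 'attitude': array([-2.4696498 ,  0.00876514, -2.52274505])}
wrist {'vfov': 60.60582504607167, 'cx': 323.4628479051591, 'cy': 250.82181122444374, 'hand_eye': array([[ 8.40936004e-05, -9.63651129e-01, -2.67163797e-01,
         7.50855682e+01],
       [ 9.99999833e-01, -7.18168305e-05,  5.73805126e-04,
         4.02301486e-01],
       [-5.72134815e-04, -2.67163800e-01,  9.63650962e-01,
        -1.40324050e+02],
       [ 0.00000000e+00,  0.00000000e+00,  0.00000000e+00,
         1.00000000e+00]])}
{'t': 0.15, 'qpos': array([-1.43185235e+00,  2.59186825e-01,  1.53580663e+00, -1.35444204e-05,
        1.34794808e+00, -2.02761468e-01]), 'joint_velocities': array([-0.00096492, -0.00148937, -0.00265192,  0.00060193,  0.00166436,
       -0.0008359 ]), 'tau': array([ 2.79792534e-03, -4.37644136e+01, -2.84235620e+01,  7.20300386e-02,
        3.80463421e-02, -9.57085649e-05]), 'tool_pos': array([ 184.2891299 , -517.82664494,  243.0126466 ]), 'orientation': array([-3.14026875e+00, -2.58696079e-04,  3.41708274e-01]), 'ft_force': array([-0.31537219, -0.69530391,  0.44926365]), 'torque': array([-0.02260165, -0.00235451, -0.03781504]), 'gripper_force': 0.0, 'finger_gap': 93.11431192723059}
```

View pics/top0.png

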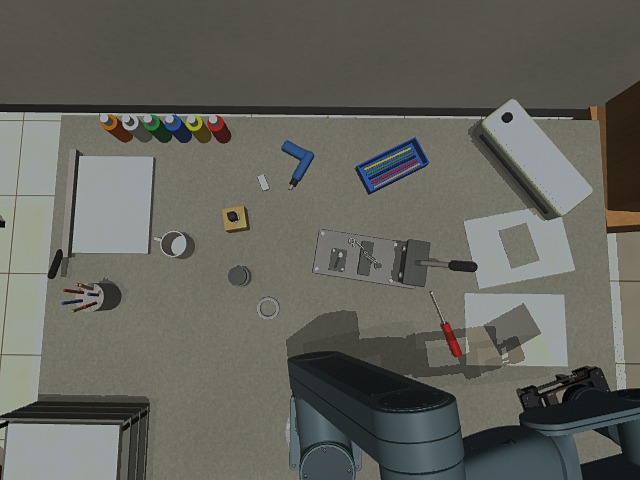

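View pics/side0.png

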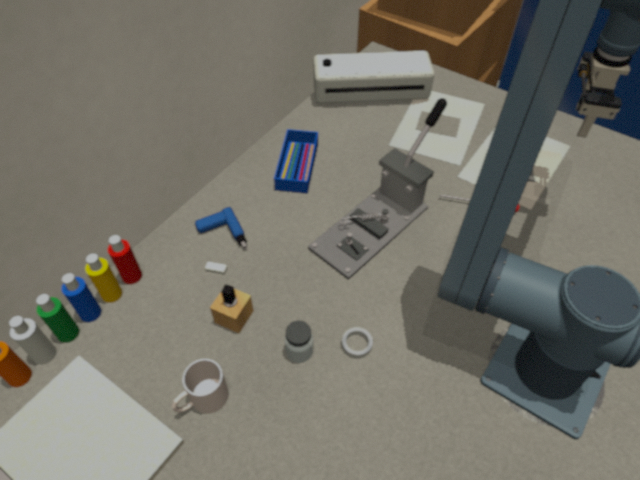

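The top picture shows the block at about (235,218), the jar at (239,275), and the press plate from (314,230) to (428,290) with the column at about (415,262) and the post end on the left. I'll enlarge these.

Run:
```python
from h import *
t=load('top0')['img'];s=load('side0')['img']
def c(i,x,y,w,h,W,H): return cv2.resize(i[y:y+h,x:x+w],(W,H),interpolation=cv2.INTER_CUBIC)
a=c(t,305,222,100,75,800,600)
cv2.imwrite('pics/c1.png',a[:,:,::-1])
b=np.hstack([c(t,215,199,40,40,400,400),c(s,207,280,50,50,400,400)])
cv2.imwrite('pics/c2.png',b[:,:,::-1])
```

```text
(no output)
```

View pics/c1.png

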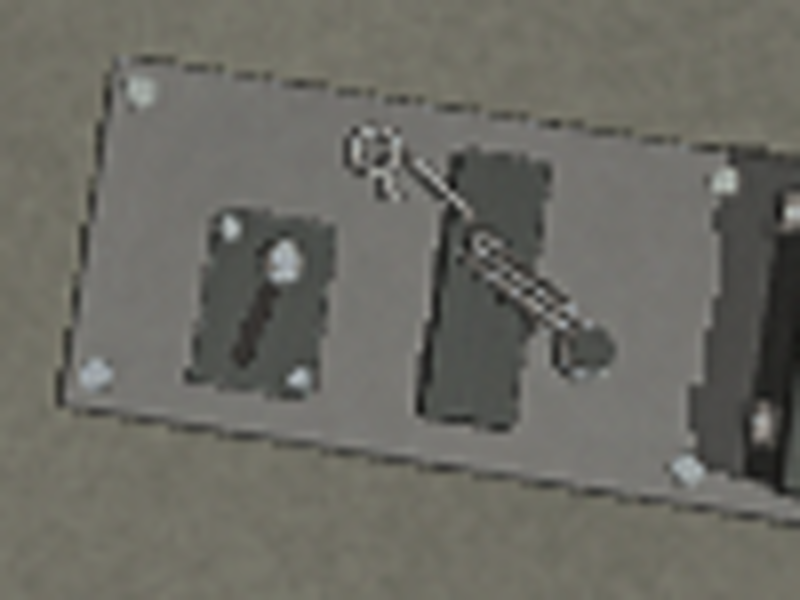

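View pics/c2.png

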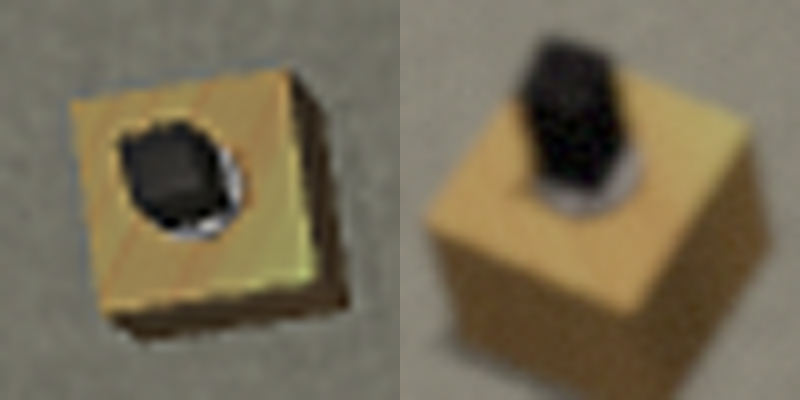

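c1 shows the bolt at crop (588,348), the eye at about (373,150), the post head at (285,260), and the plate's left corners at (118,60) and (62,405). c2 shows the block's top corners at (70,100), (292,70), (318,280) and (100,315), with the handle upright and turned relative to the block.

Run:
```python
from h import *
f=load('top0');g=load('side0')
C=lambda x,y,z:pt(f,305+x/8-.5,222+y/8-.5,z)
bolt=C(588,348,51);eye=C(373,150,40);post=C(285,260,50);a=C(118,60,14);b=C(62,405,14)
print('bolt',bolt,'eye',eye,'post',post,a,b,np.linalg.norm(a-b))
mid=(a+b)/2; yaw=np.arctan2(*(a-b)[[1,0]])
print('press yaw from edge', yaw, 'eye d',np.linalg.norm((eye-bolt)[:2]),'ang',np.arctan2(*(eye-bolt)[[1,0]]),'post d',np.linalg.norm((post-bolt)[:2]),np.arctan2(*(post-bolt)[[1,0]]))
D=lambda x,y,z:pt(f,215+x/10-.5,199+y/10-.5,z)
c=np.array([D(x,y,65) for x,y in [(70,100),(292,70),(318,280),(100,315)]]);print('blk',c.mean(0),[np.linalg.norm(c[i]-c[i-1]) for i in range(4)])
S=np.array([pt(g,207+x/8-.5,280+y/8-.5,65) for x,y in [(425,215),(550+70,75),(750,130),(635,312)]]) -0
print(S)
ring=D(190,185,65);print('ring',ring)
print('handle top', D(160,150,114), px(g,[*c.mean(0)[:2],65]),px(g,[*post[:2],50]),px(g,[*bolt[:2],51]),px(g,[*eye[:2],40]))
```

```text
bolt [ 482.14294507 -150.36304009   51.        ] eye [554.93031494 -72.7272107   40.        ] post [512.99870428 -40.00088918  50.        ] [590.92860866  21.94781717  14.        ] [460.49730449  41.37676356  14.        ] 131.87042529010506
press yaw from edge -0.14787192269294389 eye d 106.4205018674071 ang 0.8176191343310543 post d 114.59442495765111 1.2981711730949186
blk [614.81320435 271.58017038  65.        ] [np.float64(64.45452618999857), np.float64(65.62038546732404), np.float64(62.83728450623471), np.float64(64.26895893230446)]
[[554.08771626 247.45508882  65.        ]
 [538.68868401 182.34344052  65.        ]
 [499.1800311  176.16343429  65.        ]
 [490.36476234 238.70988947  65.        ]]
ring [616.55387543 273.10130354  65.        ]
handle top [618.56181881 272.26188337 114.        ] [230.58962639 300.27799705] [349.53932273 233.69324126] [384.48530346 210.65334812] [342.42045989 220.24701305]
```

The manual's scale: shifts go in m and turns go in units of 0.1 rad. Converting my numbers, 29 mm is 0.029, -26 mm is -0.026.

```bash
python3 -m inch '[93,0.029,-0.026,0,0,93,0.029,-0.026,0,0,93,0.029,-0.026,0,0,93,0.029,-0.026,0,0,93,0.029,-0.026,0,0]' 40
python3 -m inch '[93,0.029,-0.026,0,0,93,0.029,-0.026,0,0,93,0.029,-0.026,0,0,93,0.029,-0.026,0,0,93,0.029,-0.026,0,0]'
python3 -m inch '[93,0.029,-0.026,0,0,93,0.029,-0.026,0,0,93,0.029,-0.026,0,0,93,0.029,-0.026,0,0,93,0.029,-0.026,0,0]'
python3 -m inch '[93,0.029,-0.026,0,0,93,0.029,-0.026,0,0,93,0.029,-0.026,0,0,93,0.029,-0.026,0,0,93,0.029,-0.026,0,0]'
python3 -m inch '[93,0.029,-0.026,0,0,93,0.029,-0.026,0,0,93,0.029,-0.026,0,0,93,0,0,0,0,93,0,0,0,0]'
python3 - <<'E'
from h import *
f=snap('wrist','w1');print(tool(np.array([616,272.5,243])-state()['tool_pos']))
cv2.imwrite('pics/w1b.png',f['img'][:,:,::-1])
E
```

```text
t: 0.57
tool_pos: [277.7, -345.3, 243.3]
orientation: [-3.141, -0.0, 0.341]
ft_force: [1.2, -0.3, 0.1]
finger_gap: 92.4
gripper_force: 0.0
t: 0.98
tool_pos: [370.7, -174.2, 243.7]
orientation: [3.141, -0.0, 0.341]
ft_force: [0.6, -0.9, -0.1]
finger_gap: 92.9
gripper_force: 0.0
t: 1.4
tool_pos: [463.9, -2.9, 243.6]
orientation: [3.141, -0.0, 0.342]
ft_force: [0.7, -0.5, 0.1]
finger_gap: 93.3
gripper_force: 0.0
t: 1.82
tool_pos: [556.9, 168.2, 243.3]
orientation: [-3.142, 0.001, 0.342]
ft_force: [0.3, -0.5, 0.7]
finger_gap: 92.9
gripper_force: 0.0
t: 2.23
tool_pos: [612.2, 270.5, 241.8]
orientation: [-3.141, 0.002, 0.345]
ft_force: [-0.0, -0.9, 0.1]
finger_gap: 93.1
gripper_force: 0.0
[ 5.02993275 -1.75785952 -0.67726413]
```

View pics/w1.png

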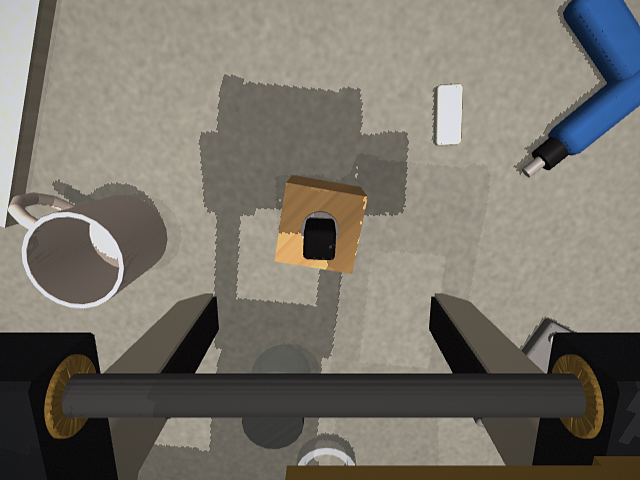

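The handle is at about (304–336, 219–260), nearly square to the image, with the collar just above it. I'll take a brightened crop to see the top face.

Run:
```python
from h import *
f=load('w1');i=f['img'][160:290,250:390]
i=np.clip(255*(i/255.)**.45,0,255).astype(np.uint8)
cv2.imwrite('pics/c3.png',cv2.resize(i,None,fx=4,fy=4,interpolation=cv2.INTER_CUBIC)[:,:,::-1])
```

```text
(no output)
```

View pics/c3.png

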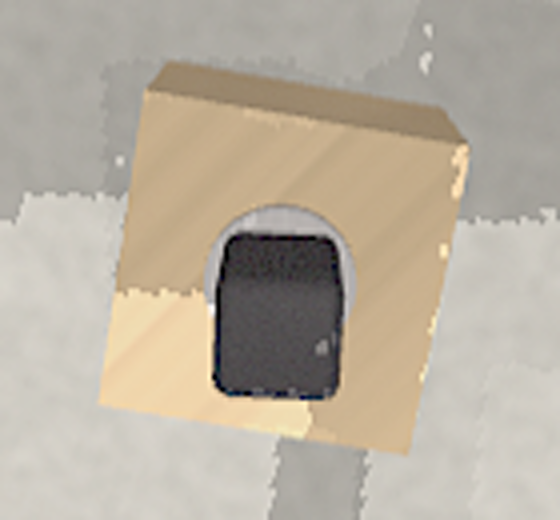

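Crop: the handle's top face has corners (218,283), (342,285), (338,398), (213,392). The block's top corners are (146,90), (468,143), (410,455), (100,403).

Run:
```python
from h import *
f=load('w1')
C=lambda x,y,z:pt(f,250+x/4-.4,160+y/4-.4,z)
h=np.array([C(*p,114) for p in [(218,283),(342,285),(338,398),(213,392)]])
b=np.array([C(*p,65) for p in [(146,90),(468,143),(410,455),(100,403)]])
an=lambda v:np.arctan2(v[1],v[0])
print(h.mean(0),an(h[0]-h[3]),an(h[1]-h[2]),np.linalg.norm(h[0]-h[1]),np.linalg.norm(h[0]-h[3]))
print(b.mean(0),an(b[0]-b[3]),an(b[1]-b[2]),np.linalg.norm(b[0]-b[1]))
yaw=state()['orientation'][2];print(yaw)
print(tool((h.mean(0)+b.mean(0))/2*[1,1,0]-state()['tool_pos']))
print('press', *[np.round(px(f,p)) for p in [(513,-40,50),(482,-150,51)]])
```

```text
[615.9031368  274.43307446 114.        ] 0.287374850044747 0.31789946087012155 20.719175707269077 19.026385450371613
[615.91385302 274.27078576  65.        ] 0.17382429894171475 0.18860671334760615 62.74231270545119
0.34330522829719645
[  6.14806801  -3.59019208 242.32032917]
press [593. 433.] [675. 489.]
```

To row units: 35 mm is 0.035, 30 mm is 0.03, 0.04 rad is 0.4.

```bash
python3 -m inch '[93,0.006,-0.0035,0.03,0.4,93,0,0,0.035,0,93,0,0,0.035,0,93,0,0,0.03,0,93,0,0,0.011,0]'
python3 -m inch '[93,0,0,0,0,40,0,0,0,0,0,0,0,0,0,0,0,0,0,0,0,0,0,0,0]' 40
python3 -m inch '[0,0,0,0,0,0,0,0,0,0,0,0,0,0,0]'
```

```text
t: 2.7
tool_pos: [613.5, 271.5, 98.1]
orientation: [3.142, 0.008, 0.3]
ft_force: [-0.7, 0.7, 0.3]
finger_gap: 93.0
gripper_force: 0.0
t: 3.12
tool_pos: [618.1, 274.3, 105.1]
orientation: [3.141, -0.004, 0.302]
ft_force: [0.7, -0.3, 0.1]
finger_gap: 71.0
gripper_force: 0.0
t: 3.37
tool_pos: [617.0, 274.2, 103.1]
orientation: [3.142, -0.001, 0.302]
ft_force: [-1.0, 0.8, -0.7]
finger_gap: 50.9
gripper_force: 0.0
```

To row units: 3 mm is 0.003.

```bash
python3 -m inch '[0,0,0,0.003,0,0,0,0,0,0,0,0,0,0,0,0,0,0,0,0,0,0,0,0,0]'
python3 -m inch '[0,0,0,0,0,0,0,0,0,0,0,0,0,0,0]'
```

```text
t: 3.78
tool_pos: [616.7, 274.1, 99.5]
orientation: [-3.142, 0.0, 0.302]
ft_force: [-0.2, 0.5, -1.5]
finger_gap: 22.0
gripper_force: 40.0
t: 4.03
tool_pos: [616.8, 274.1, 99.5]
orientation: [3.142, 0.0, 0.302]
ft_force: [-0.3, 0.5, -1.5]
finger_gap: 21.5
gripper_force: 40.0
```

To row units: -10 mm is -0.01, -25 mm is -0.025.

```bash
python3 -m inch '[0,0,0,-0.01,0,0,0,0,-0.02,0,0,0,0,-0.025,0,0,0,0,-0.025,0,0,0,0,0,0]'
python3 -m inch '[0,-0.019,0.026,0,0,0,-0.019,0.026,0,0,0,-0.019,0.026,0,0,0,-0.019,0.026,0,0,0,-0.019,0.026,0,0]'
python3 -m inch '[0,-0.019,0.026,0,0,0,-0.019,0.026,0,0,0,-0.019,0.026,0,0,0,-0.019,0.026,0,0,0,-0.019,0.026,0,0]'
python3 -m inch '[0,0,0,0,1.17,0,0,0,0,1.17,0,0,0,0,1.17,0,0,0,0,1.17,0,0,0,0,1.17]'
python3 -m inch '[0,0,0,0,1.17,0,0,0,0,1.17,0,0,0,0,1.17,0,0,0,0,1.17,0,0,0,0,0]'
python3 - <<'E'
from h import *
f=snap('wrist','w2');i=f['img']
for n,p in dict(bolt=(482,-150.4,51),eye=(555,-72.7,40),post=(513,-40,50)).items(): print(n,px(f,p))
print(state()['qpos'],f['s']['tool_pos'],f['s']['orientation'])
E
```

```text
t: 4.45
tool_pos: [619.8, 274.9, 186.6]
orientation: [3.141, -0.011, 0.302]
ft_force: [1.2, 0.7, -0.2]
finger_gap: 22.0
gripper_force: 40.0
t: 4.87
tool_pos: [563.8, 120.6, 179.4]
orientation: [-3.142, 0.0, 0.302]
ft_force: [0.4, -0.6, -1.4]
finger_gap: 21.8
gripper_force: 40.0
t: 5.28
tool_pos: [511.7, -31.9, 179.6]
orientation: [3.142, 0.0, 0.302]
ft_force: [0.0, -1.2, -1.1]
finger_gap: 21.8
gripper_force: 40.0
t: 5.7
tool_pos: [512.4, -30.8, 179.5]
orientation: [-3.142, 0.0, -0.29]
ft_force: [-0.3, -0.7, -0.7]
finger_gap: 21.6
gripper_force: 40.0
t: 6.12
tool_pos: [512.4, -30.6, 179.5]
orientation: [3.141, 0.0, -0.755]
ft_force: [0.3, -0.6, -1.4]
finger_gap: 21.8
gripper_force: 40.0
bolt [493.14463207 161.39773268]
eye [326.57222206 160.61756995]
post [333.8688693  241.40419806]
[-2.77151792e-01  2.47317941e-01  1.71575114e+00  3.17427072e-05
  1.17871169e+00  2.04268086e+00] [512.44811095 -30.60801869 179.50629767] [ 3.14146503e+00  1.94065705e-04 -7.55366314e-01]
```

View pics/w2.png

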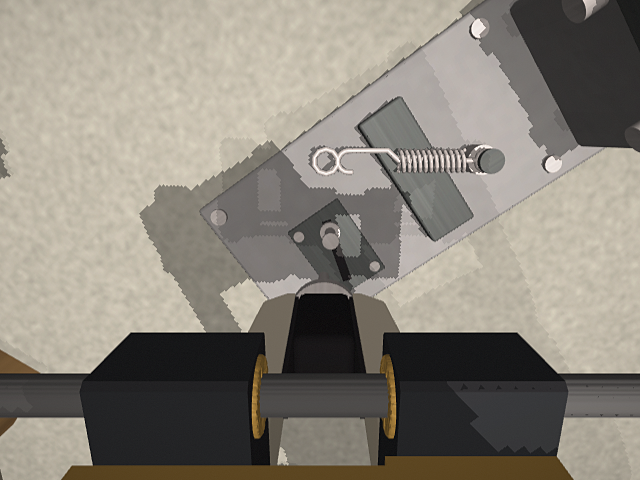

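The eye is at about (325,161), the bolt head at (489,160) and the post near (331,238), with the collar at (325,288). I'll enlarge it.

Run:
```python
from h import *
f=load('w2');i=f['img'][140:310,290:515]
i=np.clip(255*(i/255.)**.7,0,255).astype(np.uint8)
cv2.imwrite('pics/c4.png',cv2.resize(i,None,fx=3.5,fy=3.5,interpolation=cv2.INTER_CUBIC)[:,:,::-1])
for z in(95,118,145):print(z,(px(f,(512.4,-30.6,z))-[290,140])*3.5)
```

```text
95 [120.74285305 462.43906138]
118 [121.04493016 511.33668179]
145 [121.4901623  583.40699548]
```

View pics/c4.png

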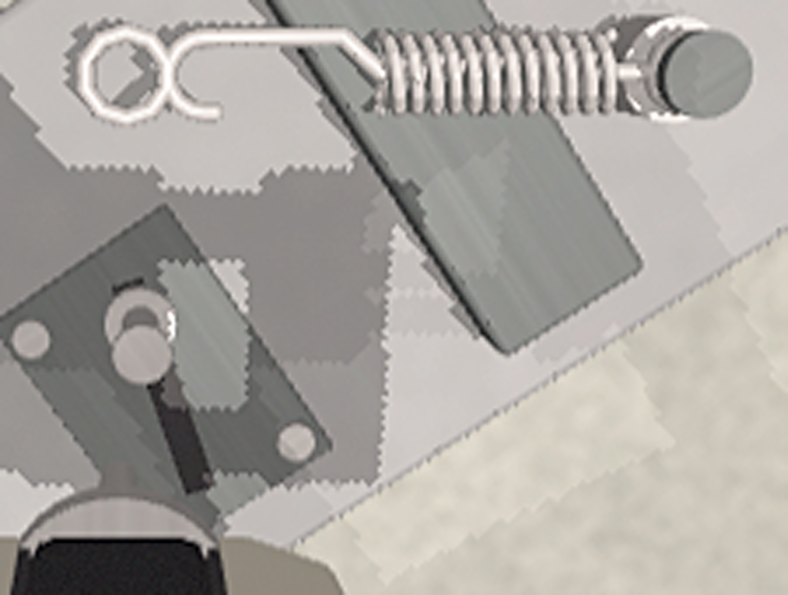

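Run:
```python
from h import *
from scipy.optimize import least_squares
def toolxy(f,p): 
    s=f['s'];return R.from_euler('xyz',s['orientation']).as_matrix().T@(np.array(p)-s['tool_pos'])
w=load('w1');C=lambda x,y,z:pt(w,250+x/4-.4,160+y/4-.4,z)
c=toolxy(w,C(281,203,70));print('w1 collar far edge tool (minus15)',c-[15,0,0], C(281,203,70)); l=C(205,280,70);r=C(356,280,70);print((l+r)/2,np.linalg.norm(l-r))
f=load('w2');D=lambda x,y,z:pt(f,290+x/3.5-.4,140+y/3.5-.4,z)
print('w2 collar',toolxy(f,D(118,495,150))-[15,0,0],'handle edge',toolxy(f,D(18,540,150))-[11,0,0],toolxy(f,D(210,540,150))-[11,0,0])
eye=D(125,75,40);bolt=D(706,73,51);post=D(141,353,50);pb=D(139,322,18)
hk=D(190,73,40)
for n,p in dict(eye=eye,bolt=bolt,post=post,nut=pb).items():print(n,p,np.linalg.norm((p-bolt)[:2]),np.arctan2(*(p-bolt)[[1,0]]))
```

```text
w1 collar far edge tool (minus15) [  5.80613357  -2.18595122 171.74163133] [630.65416777 279.48691706  70.        ]
[616.37430826 274.49929362  70.        ] 29.351424839565052
w2 collar [-0.76334699 -0.61379106 29.50345729] handle edge [ -2.78713577 -13.24285912  29.50301449] [-2.7806556  11.00401402 29.50610779]
eye [555.37934752 -71.90607028  40.        ] 106.21877782815608 0.8246503853686793
bolt [ 483.27658245 -149.90363455   51.        ] 0.0 0.0
post [515.33304763 -38.48621962  50.        ] 115.93729903980392 1.290647899755124
nut [514.47255743 -37.73348608  18.        ] 116.42736389063546 1.2995383067196384
```

To row units: 20 mm is 0.02, 15 mm is 0.015.

```bash
python3 -m inch '[0,0.015,0.0003,0,0,0,0.02,0.0003,0,0,0,0.015,0.0003,0,0,0,0.0104,0.0001,0,0,0,0,0,0.01,0]'
python3 -m inch '[0,0,0,0.015,0,0,0,0,0.013,0,0,0,0,0.006,0,0,0,0,0,0,0,0,0,0,0]'
python3 - <<'E'
from h import *
f=snap('wrist','w3');print(f['s']['tool_pos'])
x,y=px(f,(555.2,-72.2,40)).astype(int);print(x,y)
i=f['img'][y-70:y+70,x-70:x+130]
i=np.clip(255*(i/255.)**.7,0,255).astype(np.uint8)
cv2.imwrite('pics/c5.png',cv2.resize(i,None,fx=4,fy=4,interpolation=cv2.INTER_CUBIC)[:,:,::-1])
E
```

```text
t: 6.58
tool_pos: [558.7, -74.4, 171.0]
orientation: [-3.14, -0.005, -0.75]
ft_force: [0.6, -0.9, 0.3]
finger_gap: 21.9
gripper_force: 40.0
t: 7.0
tool_pos: [555.6, -72.1, 135.3]
orientation: [3.141, 0.001, -0.75]
ft_force: [-0.6, 0.0, -0.9]
finger_gap: 22.0
gripper_force: 40.0
[555.6201676  -72.10246273 135.28270126]
324 266
```

View pics/c5.png

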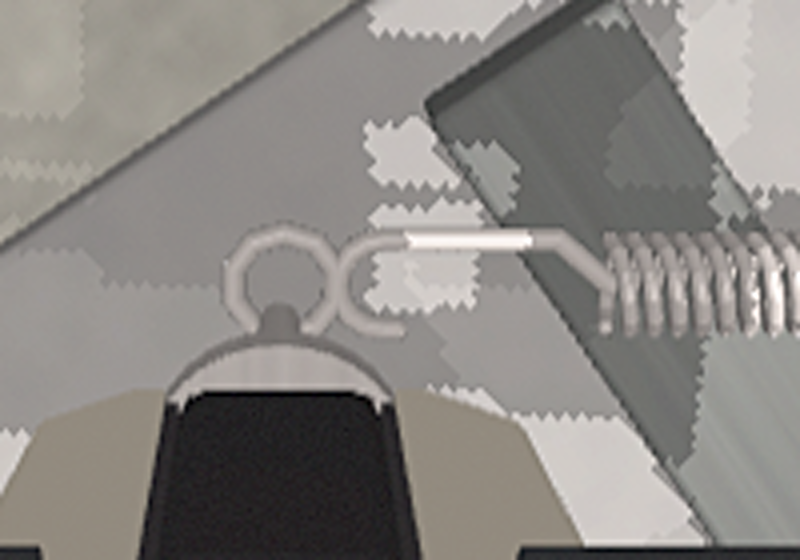

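The eye is centred at about (283,286) in the crop, and the pin tip shows at (280,304) just below it, at a higher z.

Run:
```python
from h import *
f=load('w3');s=f['s'];M=R.from_euler('xyz',s['orientation']).as_matrix()
crop=lambda p:(px(f,p)-[254,196]+.4)*4
for x in(-2,-.8,1):
  print(x,crop(s['tool_pos']+M@[x,0,84.5]),crop(s['tool_pos']+M@[x,0,80]))
e=pt(f,254+283/4-.4,196+286/4-.4,40);print('eye',e,M.T@(e-s['tool_pos']))
print([np.round(crop(p)) for p in [(555.2,-72.2,40)]], 'collar far',crop(s['tool_pos']+M@[14.2,0,34.5]))
```

```text
-2 [283.43729599 319.13300158] [283.49275498 329.4418904 ]
-0.8 [283.44338232 311.24833064] [283.49903124 321.42442317]
1 [283.45254278 299.3812307 ] [283.50847814 309.35669182]
eye [555.22344375 -71.72707468  40.        ] [-4.34199412e-01 -4.81141016e-02  9.52832652e+01]
[array([285., 284.])] collar far [284.31958375 327.03158053]
```

To row units: 0.4 mm is 0.0004, 5 mm is 0.005.

```bash
python3 -m inch '[0,0.0004,0,0.005,0,0,0,0,0.005,0,0,0,0,0.003,0,0,0,0,0,0]'
python3 -m inch '[0,0,0,0.005,0,0,0,0,0.005,0,0,0,0,0.001,0,0,0,0,0,0]'
```

```text
t: 7.38
tool_pos: [556.0, -72.7, 121.9]
orientation: [3.141, 0.001, -0.751]
ft_force: [-0.7, -0.4, -1.5]
finger_gap: 22.0
gripper_force: 40.0
t: 7.72
tool_pos: [556.0, -72.7, 111.0]
orientation: [3.141, 0.001, -0.751]
ft_force: [-0.2, -0.2, -1.3]
finger_gap: 21.9
gripper_force: 40.0
```

To row units: -6 mm is -0.006, -4 mm is -0.004.

```bash
python3 -m inch '[0,0,-0.004,0,0,0,0,-0.006,0,0,0,0,-0.006,0,0,0,0,-0.004,0,0,0,0,0,0,0]'
python3 - <<'E'
from h import *
s=state();b=np.array([483,-150]);v=s['tool_pos'][:2]+.8*np.array([-np.cos(s['orientation'][2]),-np.sin(s['orientation'][2])])-b
print(np.hypot(*v)-17.75,np.arctan2(v[1],v[0]),tool(s['ft_force']),s['torque'])
E
```

```text
t: 8.13
tool_pos: [570.3, -57.8, 111.5]
orientation: [3.141, 0.0, -0.75]
ft_force: [-2.5, -3.6, -0.4]
finger_gap: 21.7
gripper_force: 40.0
109.25707218137147 0.8188340608327282 [0.61193151 4.35252531 0.41887308] [-0.67139986  0.62621281 -0.02314908]
```

```bash
cat > w.py <<'E'
from h import *
s=state();b=np.array([483,-150]);y=s['orientation'][2];v=s['tool_pos'][:2]-.8*np.array([np.cos(y),np.sin(y)])-b
print('hook d',np.hypot(*v)-17.75,'ang',np.arctan2(v[1],v[0]),'yaw+pi/2',y+np.pi/2,'F',tool(s['ft_force']))
E
python3 -m inch '[0,0,-0.004,0,0,0,0,-0.006,0,0,0,0,-0.005,0,0,0,0,-0.0035,0,0,0,0,0,0,0]'
python3 w.py
```

```text
t: 8.55
tool_pos: [582.2, -44.9, 111.3]
orientation: [3.139, 0.001, -0.75]
ft_force: [-3.5, -4.9, -1.6]
finger_gap: 21.7
gripper_force: 40.0
hook d 126.80514435434168 ang 0.8200314644953066 yaw+pi/2 0.8204419350502048 F [0.76224212 6.01508786 1.63792369]
```

To row units: -5.9 mm is -0.0059, -2 mm is -0.002, -0.04 rad is -0.4.

```bash
python3 -m inch '[0,0,-0.002,0,0,0,-0.0059,0.00012,0,-0.4,0,-0.0059,0.00012,0,-0.4,0,-0.0059,0.00012,0,-0.4,0,-0.0059,0.00012,0,-0.4]'
python3 w.py
python3 -m inch '[0,-0.0059,0.00012,0,-0.4,0,-0.0059,0.00012,0,-0.4,0,-0.0059,0.00012,0,-0.4,0,0,0,0,0]'
python3 w.py
```

```text
t: 8.97
tool_pos: [564.8, -29.2, 111.5]
orientation: [3.139, 0.001, -0.589]
ft_force: [-2.6, -5.8, -1.8]
finger_gap: 22.0
gripper_force: 40.0
hook d 128.09136688239204 ang 0.9809583282202476 yaw+pi/2 0.9820186686136287 F [1.05522416 6.20706943 1.86120438]
t: 9.3
tool_pos: [549.0, -19.9, 111.5]
orientation: [3.139, 0.001, -0.468]
ft_force: [-3.2, -6.6, -1.8]
finger_gap: 21.7
gripper_force: 40.0
hook d 128.10093411387632 ang 1.1068012081249492 yaw+pi/2 1.102612223989005 F [0.0810157  7.30476034 1.86213654]
```

To row units: -3 mm is -0.003, -5.9 mm is -0.0059, -0.04 rad is -0.4.

```bash
python3 -m inch '[0,-0.0059,0.00012,0,-0.4,0,-0.0044,0.00007,0,-0.3,0,-0.003,0,0,-0.2,0,0,0,0,0]'
python3 w.py
python3 -m inch '[0,-0.0044,0.00007,0,-0.3,0,-0.0044,0.00007,0,-0.3,0,0,0,0,0]'
python3 w.py
```

```text
t: 9.63
tool_pos: [537.6, -14.8, 111.7]
orientation: [3.14, 0.0, -0.379]
ft_force: [-1.9, -6.1, -1.6]
finger_gap: 21.8
gripper_force: 40.0
hook d 128.03902334038048 ang 1.1925621450315105 yaw+pi/2 1.1914047223762305 F [0.47704619 6.3881598  1.57790347]
t: 9.88
tool_pos: [529.3, -11.8, 111.7]
orientation: [3.14, 0.0, -0.319]
ft_force: [-2.6, -5.1, -2.2]
finger_gap: 22.0
gripper_force: 40.0
hook d 127.99158197001353 ang 1.2526804039220116 yaw+pi/2 1.2519184062916966 F [-0.88638298  5.69226726  2.21657918]
```

To row units: -1.5 mm is -0.0015, -3 mm is -0.003, -0.02 rad is -0.2.

```bash
python3 -m inch '[0,-0.003,0,0,-0.2,0,-0.0015,0,0,-0.1,0,0,0,0,0,0,0,0,0,0]'
python3 w.py
python3 -m inch '[0,-0.0015,0,0,-0.1,0,-0.0015,0,0,-0.1,0,0,0,0,0,0,0,0,0,0]'
python3 w.py
```

```text
t: 10.22
tool_pos: [525.8, -10.7, 111.8]
orientation: [3.14, -0.001, -0.291]
ft_force: [-2.5, -6.6, -1.9]
finger_gap: 21.7
gripper_force: 40.0
hook d 127.98655218011024 ang 1.277878357896097 yaw+pi/2 1.2802283281546936 F [-0.55035685  7.01887016  1.94592072]
t: 10.55
tool_pos: [523.1, -9.9, 111.8]
orientation: [3.14, -0.001, -0.271]
ft_force: [-1.4, -6.2, -2.3]
finger_gap: 22.1
gripper_force: 40.0
hook d 127.98056907706655 ang 1.2977092314663334 yaw+pi/2 1.3002156282060837 F [0.31386639 6.34297077 2.35680771]
```

To row units: -1.5 mm is -0.0015, -0.01 rad is -0.1.

```bash
python3 -m inch '[0,-0.0015,0,0,-0.1,0,0,0,0,0,0,0,0,0,0]'
python3 w.py
python3 -m inch '[0,-0.0015,0,0,0,0,0,0,0,0,0,0,0,0,0]'
python3 w.py
python3 -m inch '[0,-0.001,0,0,0,0,0,0,0,0,0,0,0,0,0]'
python3 w.py
```

```text
t: 10.8
tool_pos: [522.0, -9.6, 111.9]
orientation: [3.14, -0.002, -0.261]
ft_force: [-0.7, -6.8, -3.1]
finger_gap: 22.0
gripper_force: 40.0
hook d 127.9321327218884 ang 1.3053809028511616 yaw+pi/2 1.3101037829028954 F [1.07888644 6.78407381 3.12047009]
t: 11.05
tool_pos: [521.3, -9.5, 112.1]
orientation: [3.14, -0.004, -0.261]
ft_force: [0.8, -7.6, -4.0]
finger_gap: 22.0
gripper_force: 40.0
hook d 127.9181058222799 ang 1.3100487758261652 yaw+pi/2 1.310034948631322 F [2.67931935 7.09702497 3.98465682]
t: 11.3
tool_pos: [520.9, -9.4, 112.3]
orientation: [3.14, -0.005, -0.261]
ft_force: [1.4, -6.3, -3.9]
finger_gap: 21.8
gripper_force: 40.0
hook d 127.90262856562029 ang 1.3133846111554484 yaw+pi/2 1.3100159415308337 F [2.93020193 5.75346814 3.94431045]
```

To row units: 2 mm is 0.002, 0.5 mm is 0.0005.

```bash
python3 -m inch '[0,0.0005,0.002,0,0,0,0,0.002,0,0,0,0,0.002,0,0,0,0,0,0,0]'
python3 w.py
python3 -m inch '[0,0,0.002,0,0,0,0,0.002,0,0,0,0,0,0,0]'
python3 w.py
```

```text
t: 11.63
tool_pos: [519.1, -14.8, 112.2]
orientation: [3.141, -0.003, -0.261]
ft_force: [1.0, -6.8, -2.2]
finger_gap: 21.8
gripper_force: 40.0
hook d 122.1877443746273 ang 1.3156272483442082 yaw+pi/2 1.3096717619662501 F [2.69690483 6.3210022  2.2508647 ]
t: 11.88
tool_pos: [517.8, -18.4, 112.1]
orientation: [3.141, -0.002, -0.261]
ft_force: [1.8, -6.7, -2.0]
finger_gap: 21.9
gripper_force: 40.0
hook d 118.365577056624 ang 1.3181765883035674 yaw+pi/2 1.309543952782478 F [3.50988061 6.02357272 2.00689289]
```

```bash
python3 -m inch '[0,0.0005,0.0015,0,0,0,0,0.0015,0,0,0,0,0,0,0,0,0,0,0,0]'
python3 w.py
python3 -m inch '[0,0.0005,0.0015,0,0,0,0,0.001,0,0,0,0,0,0,0,0,0,0,0,0]'
python3 w.py
```

```text
t: 12.22
tool_pos: [516.9, -20.7, 111.9]
orientation: [-3.142, -0.001, -0.261]
ft_force: [2.6, -3.7, -0.7]
finger_gap: 21.7
gripper_force: 40.0
hook d 115.88557802198366 ang 1.3206207936373993 yaw+pi/2 1.3095133223447508 F [3.45035338 2.88604808 0.71005974]
t: 12.55
tool_pos: [516.0, -22.8, 111.4]
orientation: [-3.141, 0.001, -0.261]
ft_force: [1.0, -0.4, -0.8]
finger_gap: 21.8
gripper_force: 40.0
hook d 113.67589150611616 ang 1.3232471449189853 yaw+pi/2 1.3095108720875308 F [1.09848179 0.08284158 0.76146079]
```

To row units: 1 mm is 0.001, 0.9 mm is 0.0009.

```bash
python3 -m inch '[0,0.0009,0.001,0,0,0,0,0,0,0,0,0,0,0,0,0,0,0,0,0]'
python3 w.py
```

```text
t: 12.88
tool_pos: [516.7, -24.2, 111.5]
orientation: [-3.141, 0.001, -0.261]
ft_force: [-0.7, 0.4, -1.2]
finger_gap: 21.8
gripper_force: 40.0
hook d 112.50796515404298 ang 1.3153300588818324 yaw+pi/2 1.3096408572477312 F [-0.81630133 -0.24058811  1.2476005 ]
```

The manual's scale: shifts go in m and turns go in units of 0.1 rad. Converting my numbers, -4 mm is -0.004, -5 mm is -0.005.

```bash
python3 -m inch '[0,0,0,-0.004,0,0,0,0,-0.005,0,0,0,0,-0.005,0,0,0,0,-0.005,0,0,0,0,-0.005,0]'
python3 w.py
python3 -m inch '[0,0,0,-0.01,0,0,0,0,-0.02,0,0,0,0,-0.014,0,0,0,0,0,0,0,0,0,0,0]'
python3 - <<'E'
from h import *
f=snap('wrist','w4');s=f['s'];print(s['tool_pos'],px(f,(515,-38,50)),px(f,(483,-150,51)),s['qpos'])
E
```

```text
t: 13.3
tool_pos: [517.2, -24.4, 136.5]
orientation: [3.142, -0.001, -0.261]
ft_force: [0.3, 0.2, -0.9]
finger_gap: 22.0
gripper_force: 40.0
hook d 112.42773404095274 ang 1.3109105780444985 yaw+pi/2 1.3096196132130808 F [ 0.27999752 -0.29275925  0.87691108]
t: 13.72
tool_pos: [517.6, -24.5, 180.7]
orientation: [-3.142, -0.003, -0.261]
ft_force: [0.1, 0.0, -1.1]
finger_gap: 21.9
gripper_force: 40.0
[517.63783984 -24.4971552  180.7267004 ] [343.65139639 250.08599747] [514.08724316 253.29925429] [-2.62793971e-01  2.52880931e-01  1.70500538e+00  4.94541074e-05
  1.18118127e+00  1.56919472e+00]
```

To row units: 1.9 mm is 0.0019, -33 mm is -0.033.

```bash
python3 -m inch '[0,0.0019,-0.02,0,0,0,0.0019,-0.033,0,0,0,0.0019,-0.033,0,0,0,0.0019,-0.033,0,0,0,0.0019,-0.033,0,0]'
python3 -m inch '[0,0.0019,-0.033,0,0,0,0.0019,-0.033,0,0,0,0.0019,-0.033,0,0,0,0.0019,-0.033,0,0,0,0.0017,-0.03,0,0]'
python3 -m inch '[0,0,0,0,-1.13,0,0,0,0,-1.13,0,0,0,0,-1.13,0,0,0,0,-1.13,0,0,0,0,-1.12]'
python3 -m inch '[0,0,0,0,0,0,0,0,0,0,0,0,0,0,0]'
python3 - <<'E'
from h import *
f=snap('wrist','w5');s=state();print(s['tool_pos'],tool(np.array([616.7,274.2,99.5])-s['tool_pos']))
a=load('w4')['img'][180:330,260:540]
b=f['img'][170:320,230:400]
c=lambda i:cv2.resize(np.clip(255*(i/255.)**.6,0,255).astype(np.uint8),None,fx=2.8,fy=2.8,interpolation=cv2.INTER_CUBIC)
A,B=c(a),c(b);o=np.zeros((420,784+0,3),np.uint8)
o=np.hstack([A[:, :],])
B2=cv2.resize(B,None,fx=.35,fy=.35)
img=np.vstack([A,np.hstack([cv2.resize(b,None,fx=1.15,fy=1.15,interpolation=cv2.INTER_CUBIC),np.zeros((172,784-196,3),np.uint8)])]) if 0 else None
B=cv2.resize(np.clip(255*(b/255.)**.6,0,255).astype(np.uint8),(420,370));A=cv2.resize(A,(370,198))
o=np.zeros((570,790,3),np.uint8);h=cv2.resize(c(a[:, :140]),(370,396),interpolation=cv2.INTER_CUBIC);o[:396,:370]=h;o[:370,370:790]=B
cv2.imwrite('pics/c6.png',o[:,:,::-1])
E
```

```text
t: 14.18
tool_pos: [565.0, 121.3, 178.2]
orientation: [3.141, 0.002, -0.262]
ft_force: [1.0, -0.7, -1.3]
finger_gap: 22.0
gripper_force: 40.0
t: 14.6
tool_pos: [615.8, 276.0, 177.8]
orientation: [3.14, 0.002, -0.261]
ft_force: [-0.2, 0.1, -0.0]
finger_gap: 21.9
gripper_force: 40.0
t: 15.02
tool_pos: [615.4, 274.1, 177.6]
orientation: [-3.141, 0.003, 0.309]
ft_force: [-0.4, 0.6, -0.1]
finger_gap: 21.8
gripper_force: 40.0
t: 15.27
tool_pos: [615.9, 274.0, 178.8]
orientation: [-3.142, 0.001, 0.299]
ft_force: [1.0, 0.4, -1.0]
finger_gap: 21.6
gripper_force: 40.0
[616.04842014 273.98907059 179.00582338] [ 7.67456923e-01 -8.23066465e-03  7.95050687e+01]
```

View pics/c6.png

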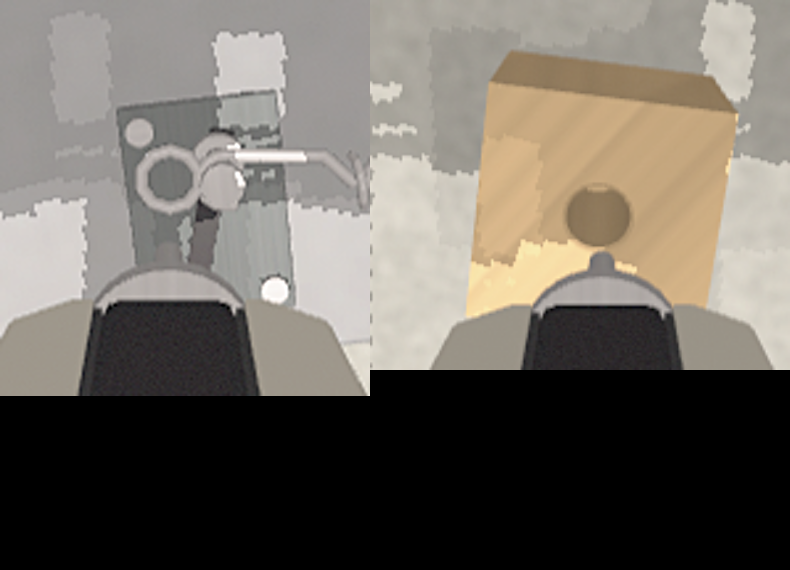

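Left: the hook is round the post, under its head. Right: the hole's mouth is centred at (598,216), with the pin tip at (601,258) above it. I'll check the hole position in world coordinates and then lower.

Run:
```python
from h import *
f=load('w5');k=420/170
h=pt(f,230+(598-370)/k-.4,170+216/k-.4,65);s=f['s'];M=R.from_euler('xyz',s['orientation']).as_matrix()
print(h,M.T@(h-s['tool_pos']))
for x in(-2,-.8,.5):print(x,(px(f,s['tool_pos']+M@[x,0,84.5])-[230,170]+.4)*k+[370,0])
```

```text
[616.11289785 274.57632999  65.        ] [  0.51478402  -0.50520699 113.75805072]
-2 [599.77401438 261.5664918 ]
-0.8 [599.77156226 256.69703168]
0.5 [599.7688983  251.40689168]
```

To row units: 10 mm is 0.01, 5 mm is 0.005.

```bash
python3 -m inch '[0,0.0016,-0.0003,0.005,0,0,0,0,0.01,0,0,0,0,0.01,0,0,0,0,0.005,0,0,0,0,0,0]'
python3 w.py
python3 -m inch '[0,0,0,0.01,0,0,0,0,0.01,0,0,0,0,0.01,0,0,0,0,0.01,0,0,0,0,0.004,0]'
python3 -m inch '[0,0,0,0.002,0,0,0,0,0,0,0,0,0,0,0]'
python3 w.py
```

```text
t: 15.73
tool_pos: [616.4, 274.5, 147.0]
orientation: [-3.141, 0.004, 0.302]
ft_force: [0.2, -0.9, -0.3]
finger_gap: 21.7
gripper_force: 40.0
hook d 426.7453635924771 ang 1.267886845334515 yaw+pi/2 1.8732652058247636 F [-0.09527294  0.90231269  0.31921566]
t: 16.15
tool_pos: [616.6, 274.6, 103.2]
orientation: [-3.141, 0.003, 0.303]
ft_force: [-0.4, -0.2, -1.2]
finger_gap: 21.8
gripper_force: 40.0
t: 16.4
tool_pos: [618.0, 275.0, 103.9]
orientation: [-3.142, -0.0, 0.303]
ft_force: [0.4, 0.0, -0.7]
finger_gap: 21.9
gripper_force: 40.0
hook d 427.66724415896743 ang 1.2647100057150957 yaw+pi/2 1.8735666317509598 F [0.38195428 0.11564373 0.72462954]
```

To row units: 2 mm is 0.002, 1 mm is 0.001.

```bash
python3 -m inch '[0,0,0,0.002,0,0,0,0,0.001,0,0,0,0,0,0,0,0,0,0,0]'
python3 w.py
python3 -m inch '[0,0,0,0.001,0,0,0,0,0.0005,0,0,0,0,0,0,0,0,0,0,0]'
python3 w.py
```

```text
t: 16.73
tool_pos: [617.8, 274.9, 100.8]
orientation: [3.142, -0.0, 0.303]
ft_force: [0.3, -0.3, -1.2]
finger_gap: 21.7
gripper_force: 40.0
hook d 427.5643271863414 ang 1.265085868494122 yaw+pi/2 1.873611105678352 F [0.22348312 0.40401445 1.23214663]
t: 17.07
tool_pos: [617.8, 274.9, 99.4]
orientation: [-3.142, -0.0, 0.303]
ft_force: [-1.2, 0.6, 0.1]
finger_gap: 21.8
gripper_force: 40.0
hook d 427.6037321821051 ang 1.264985664907977 yaw+pi/2 1.8735746988711184 F [-0.94538824 -0.88635353 -0.13132008]
```

```bash
python3 -m inch '[30,0,0,0,0,60,0,0,0,0,93,0,0,0,0,93,0,0,0,0,93,0,0,0,0]'
python3 -m inch '[93,0,0,0,0,93,0,0,0,0,93,0,0,-0.01,0,93,0,0,-0.025,0,93,0,0,-0.035,0]'
python3 -m inch '[93,0,0,-0.035,0,93,0,0,-0.035,0,93,0,0,0,0,93,0,0,0,0,93,0,0,0,0]'
python3 - <<'E'
from h import *
f=snap('wrist','w6');g=load('w1')
for n in (f,g):
    s=n['s'];C=[px(n,p) for p in [(616,274.4,114)]];print(s['tool_pos'],C)
    i=n['img'].sum(2)
    x,y=C[0].astype(int);m=(i[y-50:y+50,x-40:x+40]<110).astype(np.uint8)
    k,l,st,ce=cv2.connectedComponentsWithStats(m);j=1+np.argmax(st[1:,4])
    u=ce[j]+[x-40,y-50];print(st[j],pt(n,*u,105))
E
```

```text
t: 17.48
tool_pos: [617.7, 274.9, 99.1]
orientation: [3.142, 0.0, 0.303]
ft_force: [0.5, 0.6, -0.1]
finger_gap: 50.9
gripper_force: 0.0
t: 17.9
tool_pos: [615.8, 274.3, 167.1]
orientation: [-3.141, 0.007, 0.303]
ft_force: [0.3, -0.9, -0.0]
finger_gap: 83.7
gripper_force: 0.0
t: 18.32
tool_pos: [617.4, 274.8, 239.4]
orientation: [-3.142, -0.0, 0.303]
ft_force: [-0.1, -0.8, -0.8]
finger_gap: 92.8
gripper_force: 0.0
[617.42893042 274.8486001  239.40117521] [array([322.69683164, 255.05112071])]
[  26   21   32   42 1130] [620.52725051 275.44288309 105.        ]
[612.21385131 270.51100258 241.79129547] [array([319.13212285, 244.49117936])]
[  24   24   33   42 1240] [617.63543607 275.07583223 105.        ]
```

```bash
python3 -c "
from rig import finish_job;print(finish_job())"
```

```text
the job is handed in; nothing more can be done
None
```

The job is handed in: the last close-up shows the spring's hook round the anchor post, and the puller was set back down in its block at its starting height and released. It took about 18 s with light forces throughout, but the final judging result was not shown.

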